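Load the wide sample tube on the roller mixer

TASK

Lift the one wide tube out of the cradle and lay it in the middle trough of the roller mixer, between the two inner rollers, centred lengthwise so that it lies level on its wheels; set it down, do not drop it. Then switch the mixer on by pushing its toggle lever fully over to the far side. Leave the two thin tubes lying in the cradle, and do not disturb the jar and the tip box.

Things in the scene. Friction and masses are not known exactly. Their poses are not given: they have to be found in the camera images.
- thick_center (a point): centre of the wide tube, half-way along, on its axis. White plastic tube 120 mm long, 30 mm diameter, about 70 g, lying level in the cradle, free to roll. x axis along the tube towards the grey cap (last 14 mm at +x, 34.4 mm diameter; last 14 mm at -x a cone; 30 mm barrel from x = -46 to +46 mm). Rolling turns its y and z axes. Either way round is fine in the mixer.
- thin_a_center (a point): centre of a thin tube: same look, 100 mm long, 16 mm diameter, cap 18.4 mm; lies in the cradle, to be left there. x axis along the tube.
- thin_b_center (a point): centre of the second thin tube, same as the other; to be left in the cradle.
- cradle: fixed cradle; origin: centre of underside, on the bench. Base plate 100 x 215 mm, 6 mm thick, with two grey combs 10 mm thick at x = -28 and +28 mm (46 mm clear between them for fingers, down to the plate). Tubes lie along x in shallow V notches (30 degree sides) at y = -75, 0, +75 mm; which in which varies. Comb tops 41 mm; wide tube's axis 47.3 mm, thin tubes' 39 mm above the bench.
- mixer: fixed roller mixer; origin on the bench below the middle trough; x along the rollers. White housing 190 mm along x, y = -100 to +165 mm, 50 mm high. End plates 12 mm thick at x = -80 and +80 mm reach 84 mm above the bench. Four rollers at y = -69, -23, +23, +69 mm, axes 78 mm above the bench; they do not turn while the mixer is off.
- trough (a point): where the wide tube's centre must come to lie, along x (axes as the mixer's): midway between the two inner rollers and along them, 104.4 mm above the bench. Each roller is an 8 mm shaft (top at 82 mm) with two black wheels, 40 mm diameter, 12 mm wide, at x = -28 and +28 mm (44 mm clear between; tops at 98 mm). Fingers fit between the wheels but not lower than the shafts.
- lever_tip (a point): centre of the black 26 mm ball on the mixer's toggle lever (10 mm steel rod). The lever turns about an axis along the mixer's y at (0, 130, 72) mm in the mixer's frame, 60 mm from the ball's centre, on a grey block 70 x 50 mm with its top 75 mm above the bench. Pushing the ball along the mixer's +x swings it over.
- lever (a joint): toggle lever angle: 0 = off, leaning 0.5 rad towards the mixer's -x (the robot's side); 1.0 = on, at its stop, leaning 0.5 rad towards +x (the far side). Stays where it is left; about 1 N at the ball moves it.
- jar: bystander: jar 52 mm in diameter, 75 mm high, standing on the bench; origin at the centre of its underside.
- tipbox: bystander: pipette tip box 80 x 120 x 57 mm on the bench; origin at the centre of its underside.
Not all that is in view belongs to the job. Leave any blue look-alike of the part that bears thick_center alone.

How it is judged:
By the outcome, as a careful person would: the job done as asked, in the order asked, and still so for the second after the job is handed in, with the robot touching nothing.
It also fails if it takes over 42 s, if anything falls off the work surface, if the arm or the gripper's body presses on something with over 40 N, if the wrist force passes 120 N, or if a joint passes its speed limit or range.

ROBOT

A 7-joint arm with a two-finger parallel gripper is mounted at the origin on the work surface. World frame = base frame: x ahead of the robot, y to its left, z up, the work surface at z = 0. Lengths are in m, angles in degrees, forces in N, time in s.
With the tool pointing down it reaches from about 0.425 to 0.875 m from the base axis. Payload 4.7 kg.
Tool frame: the origin (TCP) lies midway between the tips of the shut fingers; the grasp point (between the pads) lies 19 mm behind it; z points along the fingers, y is the line along which they close (so a half turn about z gives the same grasp; the last joint's range is limited). The gripper opens to 87 mm and grips with 3 to 60 N. Pads are 19 mm wide; open, the fingers measure 117 mm over their backs; the gripper's body (75 mm by 190 mm) begins 51 mm behind the grasp point.
Start: joints at [74.891, 18.392, -4.016, 83.108, 1.295, 78.541, -3.26], TCP at [0.178, -0.625, 0.223] pointing down, gripper open.
Joint ranges: [-163.93, 163.93], [-17.29, 119.83], [-79.2, 71.16], [3.27, 140.29], [-89.18, 269.18], [5.43, 117.66], [-154.24, 154.24]. Speed limits (degrees/s): [147.25, 147.25, 180, 180, 180, 180, 180].

INTERFACE

Orientations are given as [roll, pitch, yaw] about the fixed x, y, z axes, in that order (R = Rz(yaw) Ry(pitch) Rx(roll)).
In Python, from cell import env, viewer, boxes_of, masks_of gives the robot as it stands. The module is installed in compiled form; this text tells all that it offers.
- The arm moves only by the tool apply_moves, never from a script. Its argument "moves" is a list of rows, each a list of 7 numbers: the shift along the tool's x, y, z scaled (see below), then the turn, a rotation vector about the tool's x, y, z scaled (see below), then the opening, from 0 (shut) to 1 (fully open). A call has 1 to 20 rows; each row is the pose to reach, as a shift and turn from the pose commanded when the call began, along the tool's axes at that moment; what a row does not reach only later rows make up. The controller multiplies each number of a shift by 0.2 m and each number of a turn by 1.5 rad. A row lasts 1/10 s, in which the tool goes at most 50 mm and 8.59 degrees, less where a joint would pass 70% of its speed; a pose out of reach is approached as far as the arm can. A call with a number of a shift or a turn outside -1 to 1 is refused whole. A call with a gripper value outside its range is refused whole. The fingers move at their own pace and stop on an object; "grip_force" is the grip in N (left out, the last holds). Time passes only in rows, so rows that repeat a pose let the fingers close. It gives the time, the measured TCP pose, the force, the opening and the grip force at its end, in the units of the state.
- env.get_obs(): the state, without advancing time (a new reading comes with each control period).
- viewer.read_camera(name): name is "scene" or "top"; returns the picture (480x640x3 uint8, red, green, blue); there is no depth.
- viewer.get_calibration(name): a dict with "fov_y" (degrees; the focal length in pixels is half the picture's height over the tangent of half this angle, whatever the lens; pixels are square), "cx", "cy" (the principal point, pixels), "position" and "orientation" of the camera in the world. Camera axes: x right, y up, looking along -z (the intrinsics and any distortion apply to the point x, -y, -z); pixel columns grow to the right and rows downward; lengths in m; the calibration is good to about 2 mm. A picture is of the moment at which its call begins. get_calibration takes no time and is no camera call.
- env.sign_off(): hands the job in; it is judged then, once.
Trained networks look in the newest picture that a camera, given by its name, has taken for a name from the list of things; names that differ only in an ending like _2 or _b are one class to them, and where a whole thing is asked for, a point or a joint stands for the part that bears it (a point fixed in the world has none). Each returns a list of dicts, best first, with "conf" (0 to 1); they miss things now and then, are a little off and sometimes report something else, mostly with a low value. They report only what shows in the picture. A call takes as long as a camera call. They do not tell look-alikes from the thing itself.
- boxes_of(camera, target): "location" ([column, row] in pixels, amid what is visible of it).
- masks_of(camera, target): "pixels" (480x640 bool, what is visible of it) and "location" ([column, row] in pixels, amid what is visible of it).
The state is a dict: "time_s": time; "qpos": joint angles; "joint_velocities": joint speeds; "effort": joint torques, N m; "tool_pos": TCP position; "tool_rot": TCP orientation; "force": force on the tool from outside, world axes, zero at the start; "wrist_torque": the same for the moment, N m; "grip_width": finger opening in m; "grasp_force": force on a finger pad.
Only numpy, scipy, OpenCV 4.12 (cv2) and the standard library are available. Lean on these libraries where they do the work, as an engineer would, in place of code of your own. Each camera call takes 0.05 s, during which the arm holds its last target. There are 200 camera calls.

## Working session

There is one attempt and no reset: what is moved stays moved. The work goes in short steps, Python scripts to look and compute and a tool call to move; the robot and the scene stay as the last step left them, time stands still between calls to the robot, and variables do not carry over. Pictures are saved under pics/ and viewed, at most 10 in all, crops included, and the job is handed in when it is done.

Besides the shell and the picture viewer there is one more tool, called after "Emit:" as name([rows], argument=value, ...), one row to a line, values as JSON. apply_moves: Moves the arm, as the interface text tells. Shifts and turns lie within -1 to 1; 1 stands for 0.2 m of shift or 1.5 rad of turn. Its arguments: {"type":"object","properties":{"moves":{"type":"array","items":{"type":"array","items":{"type":"number","minimum":-1,"maximum":1}}},"grip_force":{"type":"number"}},"required":["moves"]}

```bash
mkdir -p pics
cat > h.py <<'E'
import numpy as np, cv2
from cell import env, viewer, boxes_of, masks_of
from scipy.spatial.transform import Rotation as R
E
python3 - <<'E'
from h import *
for c in ("scene","top"):
    im=viewer.read_camera(c); cv2.imwrite(f"pics/{c}1.png",im[:,:,::-1])
    print(c,viewer.get_calibration(c))
    for t in ["thick_center","thin_a_center","cradle","mixer","lever_tip","jar","tipbox"]:
        print(t,[(np.round(d["location"],1).tolist(),round(d["conf"],2)) for d in boxes_of(c,t)])
print(env.get_obs())
E
```

```text
scene {'fov_y': 56.04522486409347, 'cx': 316.1407726252746, 'cy': 242.0372091712602, 'position': array([1.02468704, 0.11298904, 0.77540094]), 'orientation': array([32.96967976,  0.61626507, 91.40669   ])}
thick_center [([421.4, 173.1], 0.9), ([471.2, 298.1], 0.61), ([413.1, 233.0], 0.58), ([489.0, 227.8], 0.58)]
thin_a_center [([373.7, 231.3], 0.87), ([362.7, 242.7], 0.24)]
cradle [([373.1, 228.0], 0.72), ([363.5, 240.8], 0.67)]
mixer [([157.1, 245.1], 0.59), ([339.7, 378.0], 0.53)]
lever_tip [([198.1, 200.2], 0.54)]
jar [([218.4, 344.2], 0.87)]
tipbox [([339.7, 379.8], 0.91)]
top {'fov_y': 44.53677072498455, 'cx': 330.4014133225475, 'cy': 244.22152647720225, 'position': array([0.39140857, 0.08793503, 1.20585527]), 'orientation': array([ 10.08281046,  -0.40155541, -88.56352767])}
thick_center [([230.8, 276.0], 0.9), ([183.5, 221.8], 0.84), ([209.2, 371.1], 0.77), ([152.9, 299.8], 0.63)]
thin_a_center [([268.4, 288.1], 0.6)]
cradle [([279.2, 288.4], 0.76)]
mixer [([480.0, 273.7], 0.93)]
lever_tip [([441.7, 284.4], 0.43)]
jar [([406.6, 170.2], 0.7)]
tipbox [([304.3, 147.9], 0.67)]
{'time_s': 0.8, 'qpos': array([74.88932679, 18.39105573, -4.01574304, 83.10701663,  1.29637795,
       78.54275248, -3.26223187]), 'joint_velocities': array([-0.02194459, -0.07525244,  0.02761531,  0.03666871, -0.01794088,
       -0.06368401,  0.00736163]), 'effort': array([ 8.97447044e-04, -4.91044199e+01, -4.02862569e-01, -3.12753975e+01,
       -6.37937989e-02,  3.34323489e-02,  1.57335137e-05]), 'tool_pos': array([ 0.17823883, -0.62509946,  0.22260102]), 'tool_rot': array([1.79995615e+02, 4.28046094e-03, 1.59171604e+01]), 'force': array([-0.16561479, -0.76642887,  0.68886346]), 'wrist_torque': array([-0.03085664,  0.01455054,  0.02435466]), 'grasp_force': 0.0, 'grip_width': 0.08703231449606134}
```

```bash
ls pics
```

```text
scene1.png
top1.png
```

View pics/scene1.png

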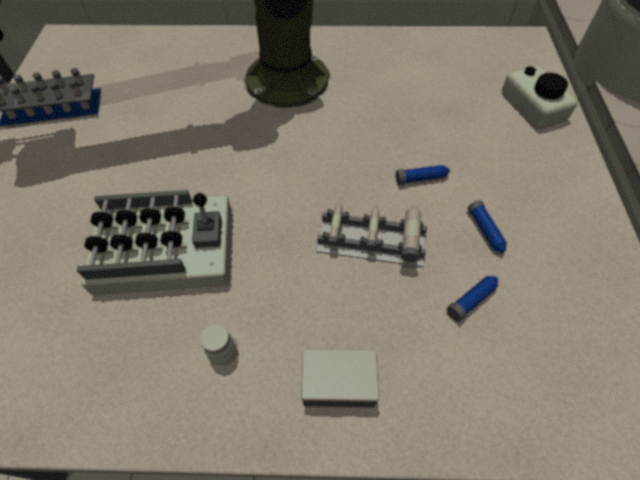

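View pics/top1.png

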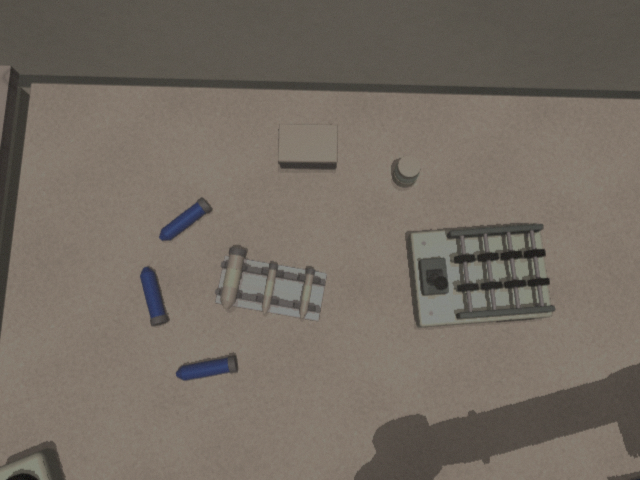

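The wide tube is the left one in the cradle: (413,233) in scene and (234,278) in top. The mixer is at (157,245) and (480,274), and the blue tubes are decoys. Next I'll take zoomed crops to get precise points.

Run:
```python
import cv2,numpy as np
t=cv2.imread("pics/top1.png"); s=cv2.imread("pics/scene1.png")
def crop(im,x,y,w,h,k,g=20):
    c=cv2.resize(im[y:y+h,x:x+w],None,fx=k,fy=k,interpolation=cv2.INTER_CUBIC)
    c=cv2.convertScaleAbs(c,alpha=1.5)
    for u in range(-(-x//g)*g,x+w,g): 
        cv2.line(c,((u-x)*k,0),((u-x)*k,8),(0,0,255),1); cv2.putText(c,str(u),((u-x)*k,18),0,.35,(0,0,255))
    for v in range(-(-y//g)*g,y+h,g): 
        cv2.line(c,(0,(v-y)*k),(8,(v-y)*k),(0,0,255),1); cv2.putText(c,str(v),(9,(v-y)*k),0,.35,(0,0,255))
    return c
cv2.imwrite("pics/mt.png",crop(t,405,218,155,115,5)); cv2.imwrite("pics/ms.png",crop(s,75,180,160,118,5))
a=crop(t,212,240,120,84,6); cv2.imwrite("pics/ct.png",a)
```

```text
(no output)
```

View pics/mt.png

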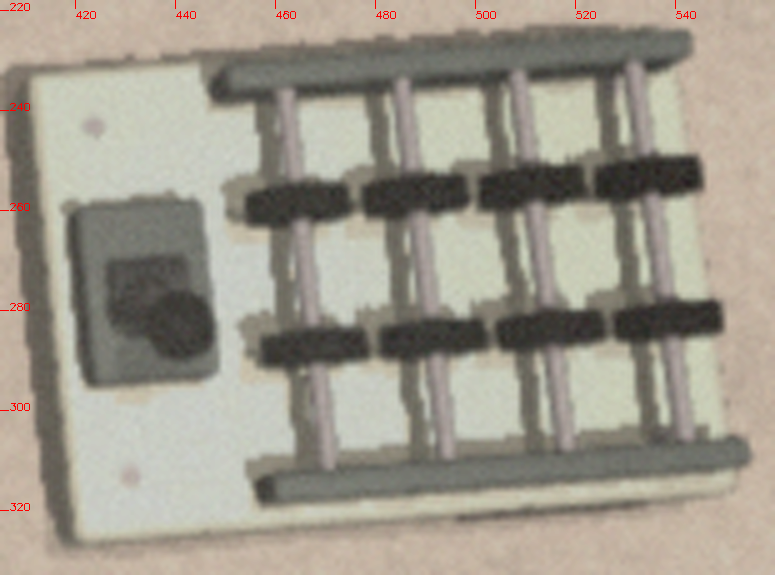

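View pics/ms.png

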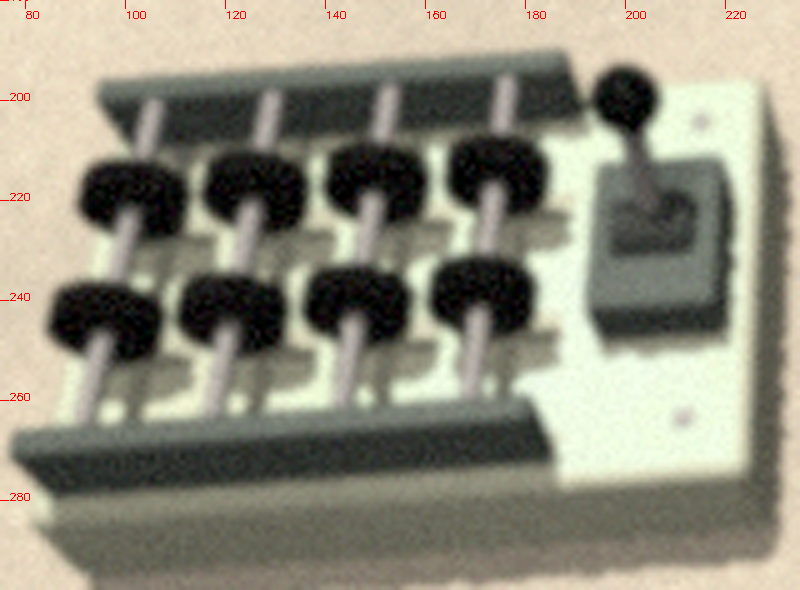

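View pics/ct.png

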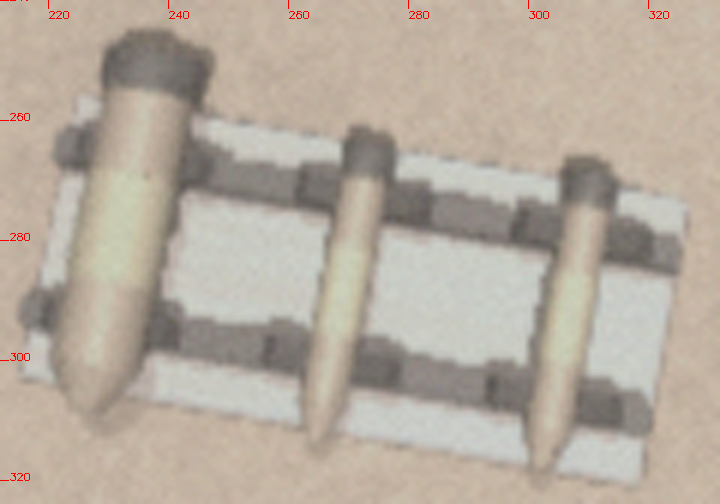

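```bash
python3 - <<'E'
import cv2
s=cv2.imread("pics/scene1.png")
c=cv2.convertScaleAbs(cv2.resize(s[198:272,310:436],None,fx=6,fy=6,interpolation=cv2.INTER_CUBIC),alpha=1.5)
cv2.imwrite("pics/cs.png",c)
E
cat >> h.py <<'E'
from scipy.optimize import least_squares
def proj(c,P):
    k=viewer.get_calibration(c); f=240/np.tan(np.radians(k["fov_y"]/2))
    p=(np.asarray(P)-k["position"])@R.from_euler("xyz",k["orientation"],degrees=True).as_matrix()
    return np.c_[k["cx"]-f*p[:,0]/p[:,2], k["cy"]+f*p[:,1]/p[:,2]]
def fit(obs,x0,offs=True):   # obs: list of (cam, Nx3 model, Nx2 pixels); pose x,y,yaw
    def r(q):
        M=R.from_euler("z",q[2]).as_matrix()
        return np.concatenate([(proj(c,P@M.T+[q[0],q[1],0])-u).ravel() for c,P,u in obs])
    s=least_squares(r,x0); return s.x,s.fun
E
python3 - <<'E'
from h import *
Y=[69,23,-23,-69]
T=np.array([[28,y,78] for y in Y]+[[-28,y,78] for y in Y])/1000
ut=(np.array([(298,203),(416,194),(531,186),(648,175),(315,346),(434,338),(551,328),(668,318)])+.5)/5-.5+[405,218]
S=np.array([[-28,y,78] for y in Y[::-1]]+[[28,y,78] for y in Y[::-1]])/1000
us=(np.array([(133,198),(255,190),(376,182),(498,175),(105,320),(232,313),(357,304),(482,295)])+.5)/5-.5+[75,180]
C=np.array([[95,165,50],[-95,165,50]])/1000
uc=(np.array([(35,78),(80,540)])+.5)/5-.5+[405,218]
for o in ([("top",T,ut)],[("scene",S,us)],[("top",C,uc)],[("top",T,ut),("scene",S,us)]):
    q,f=fit(o,[.4,-.2,0]); print(np.round(q,4),np.degrees(q[2]).round(2),np.round(f,1))
E
```

```text
[ 0.5505 -0.2479  0.1052] 6.03 [-0.   0.1 -0.2  0.1  0.1 -0.2  0.   0.2  0.1  0.1 -0.1 -0.2  0.  -0.1
  0.1  0. ]
[ 0.5488 -0.2473  0.0982] 5.63 [ 0.2  0.   0.1  0.1  0.   0.1 -0.3 -0.1  0.2  0.1 -0.1 -0.2 -0.  -0.
 -0.1  0.1]
[ 0.5479 -0.2509  0.0956] 5.48 [-0.1 -1.4  0.1  1.3]
[ 0.5497 -0.2475  0.1019] 5.84 [-0.2  0.4 -0.4  0.4 -0.   0.2 -0.1  0.7 -0.2  0.3 -0.4  0.1 -0.3  0.3
 -0.1  0.5 -0.1  0.5 -0.2  0.5 -0.2  0.4 -0.6  0.2  0.   0.6 -0.2  0.3
 -0.2  0.3 -0.2  0.4]
```

View pics/cs.png

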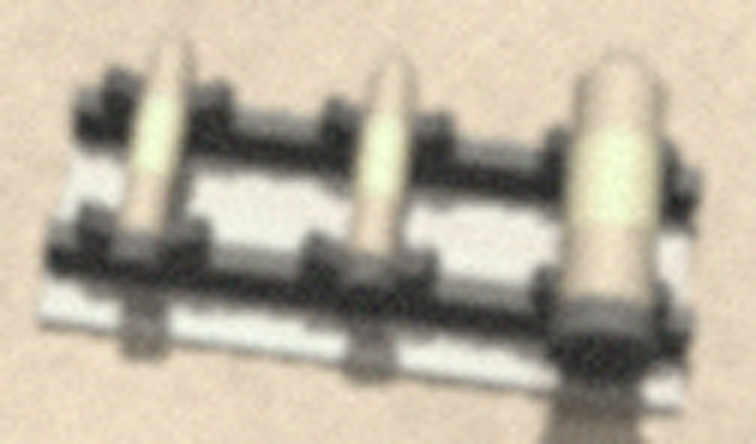

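Run:
```python
from h import *
# cradle from plate corners (top), z=6mm
P=np.array([[50,107.5,6],[50,-107.5,6],[-50,-107.5,6],[-50,107.5,6]])/1000
u=(np.array([(80,97),(688,203),(640,485),(22,380)])+.5)/6-.5+[212,240]
q,f=fit([("top",P,u)],[.5,.15,0]); print("cradle",np.round(q,4),np.degrees(q[2]).round(2),np.round(f,1))
print("notches",[ (q[:2]+R.from_euler("z",q[2]).as_matrix()[:2,1]*y).round(4) for y in (.075,0)])
a=np.linspace(0,2*np.pi,24,endpoint=False)
M=np.array([[x,r*np.cos(t),r*np.sin(t)] for x,r in [(60,17.2),(46,17.2),(46,15),(-46,15),(-60,4)] for t in a])/1000
def st(m):
    m=cv2.moments(m.astype(np.uint8),True); c=[m["m10"]/m["m00"],m["m01"]/m["m00"]]
    return np.array(c+[10*.5*np.arctan2(2*m["mu11"],m["mu20"]-m["mu02"])])
def sil(c,q):
    W=M@R.from_euler("z",q[2]).as_matrix().T+[q[0],q[1],.0473]
    h=cv2.convexHull((proj(c,W)*8).astype(np.float32))
    m=np.zeros((480*8,640*8),np.uint8); cv2.fillConvexPoly(m,h.astype(np.int32),1); s=st(m); s[:2]/=8; return s
obs={}
for c,near in (("top",(233,278)),("scene",(413,233))):
    viewer.read_camera(c)
    ds=[d for d in masks_of(c,"thick_center") if np.hypot(*(np.array(d["location"])-near))<12]
    print(c,[(d["conf"],d["pixels"].sum()) for d in ds])
    if ds: obs[c]=st(ds[0]["pixels"])
def wrap(d): d[2]=(d[2]+5*np.pi)%(10*np.pi)-5*np.pi; return d
for cs in (["top"],["scene"],["top","scene"]):
    if not all(c in obs for c in cs): continue
    s=least_squares(lambda q:np.concatenate([wrap(sil(c,q)-obs[c]) for c in cs]),[.5,.24,q[2]],diff_step=.01)
    print(cs,s.x.round(4),np.degrees(s.x[2]).round(2),s.fun.round(2))
```

```text
cradle [ 0.5107  0.2042 -0.1444] -8.27 [-0.4 -0.4  0.6 -0.5  0.3  0.6 -0.5  0.2]
notches [array([0.5215, 0.2784]), array([0.5107, 0.2042])]
top [(0.86, np.int64(865))]
scene [(0.7, np.int64(913))]
['top'] [ 0.5223  0.2784 -0.1486] -8.51 [ 0.01  0.03 -0.07]
['scene'] [ 0.526   0.2793 -0.1442] -8.26 [-0.03  0.01  0.  ]
['top', 'scene'] [ 0.5238  0.279  -0.1437] -8.23 [-0.21 -0.74 -0.11 -0.24 -0.86  0.01]
```

```bash
cat >> h.py <<'E'
def go(x,y,z,yaw):
    "scaled move row from the measured pose to a tool-down pose"
    o=env.get_obs(); A=R.from_euler("xyz",o["tool_rot"],degrees=True); B=R.from_euler("xyz",[180,0,yaw],degrees=True)
    d=A.inv().apply(np.array([x,y,z])-o["tool_pos"])/.2; t=(A.inv()*B).as_rotvec()/1.5
    print((x,y,z,yaw),"shift",d.round(4),"turn",t.round(4))
E
cat > /dev/null
```

Emit:
apply_moves([
  [0.25,-0.25,0,0,0,0.1,1],
  [0.5,-0.5,0,0,0,0.2,1],
  [0.75,-0.75,0,0,0,0.28,1],
  [1,-1,0,0,0,0.28,1],
  [1,-1,0,0,0,0.28,1],
  [1,-1,0,0,0,0.28,1],
  [1,-1,0,0,0,0.28,1],
])

```text
time_s: 1.7
tool_pos: [0.3193, -0.3732, 0.2232]
tool_rot: [-180.0, -0.1, -7.6]
force: [-0.2, 0.2, -0.8]
grip_width: 0.0871
grasp_force: 0.0
```

```bash
python3 -c "
from h import *
o=env.get_obs(); print(o['time_s'],o['tool_pos'],o['tool_rot'],o['qpos'])
go(.45,-.13,.22,-8.3)"
```

```text
1.7 [ 0.31930902 -0.37316777  0.22316838] [-1.79969585e+02 -8.19787035e-02 -7.63848062e+00] [ 58.90999113  -0.49827766 -12.38844007 104.63796084  -0.18776923
  75.8040667  -51.07051814]
(0.45, -0.13, 0.22, -8.3) shift [ 0.486  -1.2919  0.0172] turn [-0.0004 -0.001   0.0077]
```

Emit:
apply_moves([
  [0.12,-0.25,0,0,0,0,1],
  [0.25,-0.5,0,0,0,0,1],
  [0.37,-0.75,0,0,0,0,1],
  [0.5,-1,0,0,0,0,1],
  [0.5,-1,0,0,0,0,1],
])

```text
time_s: 2.2
tool_pos: [0.4454, -0.1903, 0.2231]
tool_rot: [-180.0, -0.1, -7.9]
force: [-0.2, -0.9, 0.9]
grip_width: 0.0868
grasp_force: 0.0
```

Emit:
apply_moves([
  [0.0,-0.25,0,0,0,0,1],
  [0.0,-0.5,0,0,0,0,1],
  [0.0,-0.75,0,0,0,0,1],
  [0.0,-1,0,0,0,0,1],
  [0.0,-1,0,0,0,0,1],
])

```text
time_s: 2.7
tool_pos: [0.4722, 0.0112, 0.2234]
tool_rot: [-179.8, -0.1, -7.5]
force: [-0.0, 0.0, 0.1]
grip_width: 0.0871
grasp_force: 0.0
```

```bash
python3 -c "
from h import *
o=env.get_obs(); print(o['time_s'],o['tool_pos'],o['tool_rot'],o['qpos'])
go(.5225,.2785,.13,-8.3)"
```

```text
2.7 [0.47215617 0.0112454  0.22337609] [-1.79848039e+02 -1.01605532e-01 -7.51541642e+00] [ 35.65111307  -2.59857537 -38.5758895  106.14416843  -1.8065678
  75.76723149 -99.97077011]
(0.5225, 0.2785, 0.13, -8.3) shift [ 0.074  -1.3565  0.4706] turn [-0.0018 -0.0012  0.0091]
```

Emit:
apply_moves([
  [0.0,-0.25,0,0,0,0.009,1],
  [0.0,-0.5,0.1,0,0,0.009,1],
  [0.05,-0.75,0.1,0,0,0.009,1],
  [0.05,-1,0.1,0,0,0.009,1],
  [0.05,-1,0.1,0,0,0.009,1],
  [0.05,-1,0.1,0,0,0.009,1],
])

```text
time_s: 3.3
tool_pos: [0.5097, 0.2013, 0.2022]
tool_rot: [-180.0, 0.1, -8.8]
force: [0.7, -0.3, 0.0]
grip_width: 0.0873
grasp_force: 0.0
```

```bash
python3 -c "
from h import *
o=env.get_obs(); print(o['time_s'],o['tool_pos'],o['tool_rot'],o['qpos'])
go(.5225,.2785,.11,-8.3)"
```

```text
3.3 [0.50973353 0.20134443 0.2022133 ] [-1.79964223e+02  5.81076026e-02 -8.75644059e+00] [  20.2171392    11.49806851  -49.7158821    97.99220888    9.00335678
   74.72089466 -130.07597576]
(0.5225, 0.2785, 0.11, -8.3) shift [ 0.0048 -0.3907  0.4613] turn [-0.0004  0.0007 -0.0053]
```

Emit:
apply_moves([
  [0.0,-0.2,0.1,0,0,-0.005,0.7],
  [0.005,-0.39,0.3,0,0,-0.005,0.7],
  [0.005,-0.39,0.46,0,0,-0.005,0.7],
  [0.005,-0.39,0.46,0,0,-0.005,0.7],
  [0.005,-0.39,0.46,0,0,-0.005,0.7],
])

```text
time_s: 3.8
tool_pos: [0.5235, 0.2745, 0.1105]
tool_rot: [179.9, 0.0, -8.7]
force: [-0.6, -0.4, 0.8]
grip_width: 0.0624
grasp_force: 0.0
```

Run:
```python
from h import *
o=env.get_obs(); print(o['time_s'],o['tool_pos'],o['tool_rot'],o['qpos'],o['grip_width'])
go(.5225,.2785,.032,-8.3)
im=viewer.read_camera("scene")
print(proj("scene",[[.5225,.2785,.0473],o['tool_pos']]))
cv2.imwrite("pics/s3.png",cv2.resize(im[120:280,330:490,::-1],None,fx=3.5,fy=3.5,interpolation=cv2.INTER_CUBIC))
```

```text
3.8 [0.52354015 0.27448781 0.11054203] [ 1.79872427e+02  2.38640595e-02 -8.66102855e+00] [   9.60371988   22.99375295  -48.70329477   98.13629908   18.60889614
   67.44193787 -142.79194871] 0.06236815727999917
(0.5225, 0.2785, 0.032, -8.3) shift [-0.008  -0.0199  0.3927] turn [ 0.0015  0.0003 -0.0042]
[[411.23260533 230.45212802]
 [414.81735793 211.37296301]]
```

View pics/s3.png

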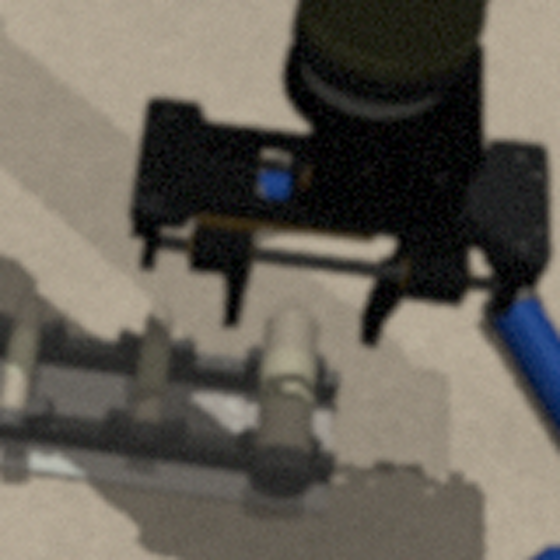

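The fingertips, at about (232,322) and (370,340) in the crop, straddle the wide tube at about (288,387). Descending to grasp.

Emit:
apply_moves([
  [-0.005,-0.02,0.2,0,0,0,0.7],
  [-0.005,-0.02,0.33,0,0,0,0.7],
  [-0.005,-0.02,0.39,0,0,0,0.7],
  [-0.005,-0.02,0.39,0,0,0,0.7],
  [-0.005,-0.02,0.39,0,0,0,0.7],
  [-0.005,-0.02,0.39,0,0,0,0.6],
])

```text
time_s: 4.45
tool_pos: [0.5239, 0.2819, 0.0347]
tool_rot: [-179.9, -0.2, -8.5]
force: [-1.0, 1.7, -0.1]
grip_width: 0.0574
grasp_force: 0.0
```

Emit:
apply_moves([
  [0,0,0,0,0,0,0.45],
  [0,0,0,0,0,0,0.4],
  [0,0,0,0,0,0,0.3],
  [0,0,0,0,0,0,0.2],
  [0,0,0,0,0,0,0.2],
  [0,0,0,0,0,0,0.2],
  [0,0,0,0,0,0,0.2],
], grip_force=12)

```text
time_s: 5.15
tool_pos: [0.5221, 0.2788, 0.0326]
tool_rot: [179.7, 0.0, -8.6]
force: [-2.3, -5.1, 5.4]
grip_width: 0.0292
grasp_force: 12.0
```

Run:
```python
from h import *
o=env.get_obs(); print(o['time_s'],o['tool_pos'],o['tool_rot'],o['qpos'],o['grip_width'],o['force'])
```

```text
5.15 [0.52209953 0.27877417 0.03258914] [ 1.79713816e+02  4.51793029e-02 -8.55553736e+00] [   6.59900001   28.32944507  -46.06153323  101.60920442   23.37261165
   60.28510867 -146.54331573] 0.02921672009266989 [-2.2815493  -5.14162383  5.36136469]
```

Emit:
apply_moves([
  [0,0,-0.1,0,0,0,0.2],
  [0,0,-0.25,0,0,0,0.2],
  [0,0,-0.45,0,0,0,0.2],
  [0,0,-0.65,0,0,0,0.2],
  [0,0,-0.8,0,0,0,0.2],
  [0,0,-0.85,0,0,0,0.2],
  [0,0,-0.85,0,0,0,0.2],
], grip_force=20)

```text
time_s: 5.85
tool_pos: [0.5229, 0.2819, 0.2036]
tool_rot: [-179.9, -0.1, -8.5]
force: [0.1, 0.1, -0.7]
grip_width: 0.0294
grasp_force: 20.0
```

Emit:
apply_moves([
  [0,0.1,0,0,0,0,0.2],
  [0,0.3,0,0,0,-0.05,0.2],
  [0,0.5,0,0,0,-0.1,0.2],
  [0,0.7,0,0,0,-0.15,0.2],
  [0,0.9,0,0,0,-0.167,0.2],
  [0,1,0,0,0,-0.167,0.2],
  [0,1,0,0,0,-0.167,0.2],
])

```text
time_s: 6.55
tool_pos: [0.4915, 0.0787, 0.2002]
tool_rot: [179.9, 0.2, 5.4]
force: [0.3, -0.5, -0.9]
grip_width: 0.0294
grasp_force: 20.0
```

Run:
```python
from h import *
o=env.get_obs(); print(o['time_s'],o['tool_pos'],o['tool_rot'],o['qpos'],o['grip_width'],o['force'])
go(.5497,-.2475,.2,5.84)
```

```text
6.55 [0.49145987 0.07872517 0.20015517] [179.88844106   0.23667992   5.44927584] [ 35.48663452   3.39216155 -48.7826187  104.44816146   2.74122328
  73.58288681 -98.5832561 ] 0.029424343212126555 [ 0.32046473 -0.48209512 -0.90946361]
(0.5497, -0.2475, 0.2, 5.84) shift [0.135  1.6514 0.0034] turn [ 0.0013  0.0028 -0.0045]
```

Emit:
apply_moves([
  [0,0.15,0,0,0,0,0.2],
  [0.02,0.35,0,0,0,0,0.2],
  [0.04,0.55,0,0,0,0,0.2],
  [0.06,0.75,0,0,0,0,0.2],
  [0.07,0.9,0,0,0,0,0.2],
  [0.07,0.9,0,0,0,0,0.2],
])

```text
time_s: 7.15
tool_pos: [0.5246, -0.0987, 0.2002]
tool_rot: [-180.0, 0.2, 5.5]
force: [-0.1, -0.9, -1.0]
grip_width: 0.0294
grasp_force: 20.0
```

Emit:
apply_moves([
  [0.01,0.15,0,0,0,0,0.2],
  [0.03,0.35,0,0,0,0,0.2],
  [0.05,0.55,0,0,0,0,0.2],
  [0.06,0.7,0,0,0,0,0.2],
  [0.065,0.75,0,0,0,0,0.2],
  [0.065,0.75,0,0,0,0,0.2],
  [0.065,0.75,0,0,0,0,0.2],
])

```text
time_s: 7.85
tool_pos: [0.5536, -0.2388, 0.2018]
tool_rot: [-179.9, 0.0, 6.0]
force: [0.1, -0.3, -0.8]
grip_width: 0.0292
grasp_force: 20.0
```

```bash
cat >> h.py <<'E'
a=np.linspace(0,2*np.pi,24,endpoint=False)
TM=np.array([[x,r*np.cos(t),r*np.sin(t)] for x,r in [(60,17.2),(46,17.2),(46,15),(-46,15),(-60,4)] for t in a])/1000
E
python3 - <<'E'
from h import *
o=env.get_obs(); print(o['time_s'],o['tool_pos'],o['tool_rot'],o['qpos'],o['grip_width'],o['force'])
go(.5497,-.2475,.135,5.84)
im=viewer.read_camera("scene")[:,:,::-1].copy()
# expected tube silhouette at current tool pose, overlay
W=TM@R.from_euler("z",o['tool_rot'][2],degrees=True).as_matrix().T+o['tool_pos']+[0,0,.015]
big=cv2.resize(im[130:290,60:240],None,fx=4,fy=4,interpolation=cv2.INTER_CUBIC)
h=cv2.convexHull((((proj("scene",W)-[60,130])+.5)*4-.5).astype(np.float32)).astype(int)
cv2.polylines(big,[h],True,(0,0,255),1); cv2.imwrite("pics/s4.png",cv2.convertScaleAbs(big,alpha=1.5))
E
```

```text
7.85 [ 0.55362025 -0.2387568   0.20180777] [-1.79864041e+02  3.79951794e-02  6.03722292e+00] [ 50.17547632  16.55392351 -35.30721925  90.74304685   9.65987425
  75.90423019 -70.34700453] 0.029159014262014726 [ 0.08127646 -0.25545224 -0.78151263]
(0.5497, -0.2475, 0.135, 5.84) shift [-0.0239  0.0422  0.334 ] turn [-0.0016  0.0004  0.0023]
```

View pics/s4.png

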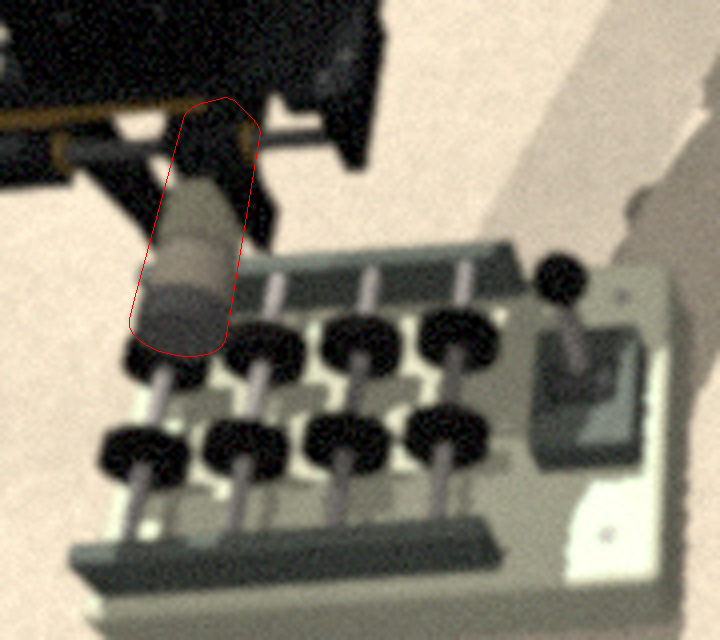

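The overlay of the expected tube matches the picture: the cap end at (183,355) and both sides line up. Now lowering.

Emit:
apply_moves([
  [-0.024,0.042,0.1,0,0,0.002,0.2],
  [-0.024,0.042,0.25,0,0,0.002,0.2],
  [-0.024,0.042,0.4,0,0,0.002,0.2],
  [-0.024,0.042,0.43,0,0,0.002,0.2],
  [-0.024,0.042,0.43,0,0,0.002,0.2],
  [-0.024,0.042,0.43,0,0,0.002,0.2],
  [-0.024,0.042,0.43,0,0,0.002,0.2],
  [-0.024,0.042,0.43,0,0,0.002,0.2],
])

```text
time_s: 8.7
tool_pos: [0.5503, -0.251, 0.1181]
tool_rot: [179.9, -0.1, 5.7]
force: [-0.1, 0.1, -0.4]
grip_width: 0.0292
grasp_force: 20.0
```

Run:
```python
from h import *
o=env.get_obs(); print(o['time_s'],o['tool_pos'],o['tool_rot'],o['grip_width'],o['force'])
go(.5497,-.2475,.09,5.84)
viewer.read_camera("top");o=env.get_obs(); print(o['tool_pos'],o['tool_rot'])
go(.5497,-.2475,.09,5.84)
```

```text
8.7 [ 0.55033776 -0.25097658  0.11809658] [ 1.79911028e+02 -1.15227134e-01  5.69441562e+00] 0.029197387351294807 [-0.12620985  0.13515499 -0.3817275 ]
(0.5497, -0.2475, 0.09, 5.84) shift [-0.0017 -0.0178  0.1405] turn [ 0.001  -0.0013 -0.0017]
[ 0.55010959 -0.25096901  0.11776031] [ 1.79929625e+02 -8.90158676e-02  5.68590873e+00]
(0.5497, -0.2475, 0.09, 5.84) shift [-0.0005 -0.0176  0.1388] turn [ 0.0008 -0.001  -0.0018]
```

Emit:
apply_moves([
  [-0.001,-0.0175,0.04,0,0,0,0.2],
  [-0.001,-0.0175,0.08,0,0,0,0.2],
  [-0.001,-0.0175,0.1,0,0,0,0.2],
  [-0.001,-0.0175,0.1,0,0,0,0.2],
  [-0.001,-0.0175,0.1,0,0,0,0.2],
  [-0.001,-0.0175,0.1,0,0,0,0.2],
])

```text
time_s: 9.35
tool_pos: [0.5491, -0.2474, 0.0967]
tool_rot: [180.0, -0.0, 5.7]
force: [0.4, 0.0, -0.6]
grip_width: 0.0293
grasp_force: 20.0
```

Run:
```python
from h import *
o=env.get_obs(); print(o['time_s'],o['tool_pos'],o['tool_rot'],o['grip_width'],o['force'])
go(.5497,-.2475,.09,5.84)
im=viewer.read_camera("scene")[:,:,::-1].copy()
M=R.from_euler("z",5.84,degrees=True).as_matrix()
W=TM@M.T+o['tool_pos']+[0,0,.0147]
big=cv2.resize(im[150:290,60:240],None,fx=4,fy=4,interpolation=cv2.INTER_CUBIC)
h=cv2.convexHull((((proj("scene",W)-[60,150])+.5)*4-.5).astype(np.float32)).astype(int)
cv2.polylines(big,[h],True,(0,0,255),1); cv2.imwrite("pics/s5.png",cv2.convertScaleAbs(big,alpha=1.8))
```

```text
9.35 [ 0.54908836 -0.2474102   0.09674917] [ 1.79985433e+02 -1.97143390e-02  5.68316290e+00] 0.029316955766243914 [ 0.37540449  0.0322158  -0.63800765]
(0.5497, -0.2475, 0.09, 5.84) shift [0.003  0.0007 0.0337] turn [ 0.0002 -0.0002 -0.0018]
```

View pics/s5.png

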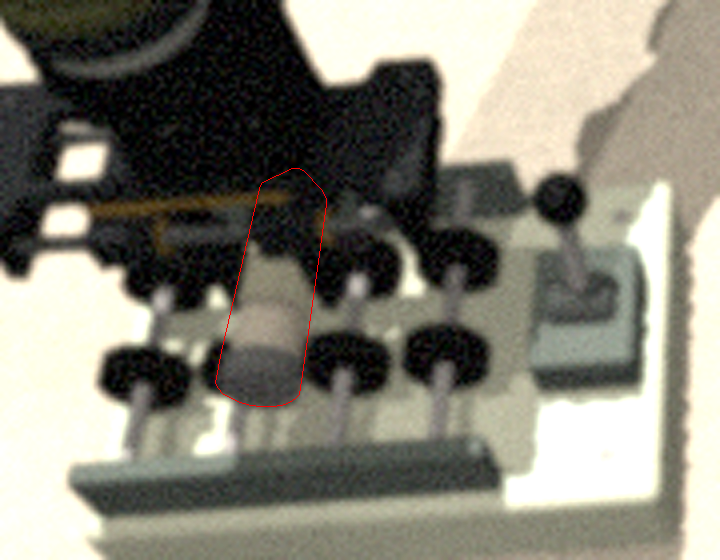

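The tube matches the expected outline over the inner wheels. Setting it down slowly.

Emit:
apply_moves([
  [0.002,0,0.015,0,0,0,0.2],
  [0.003,0,0.025,0,0,0,0.2],
  [0.003,0,0.03,0,0,0,0.2],
  [0.003,0,0.034,0,0,0,0.2],
  [0.003,0,0.036,0,0,0,0.2],
  [0.003,0,0.036,0,0,0,0.2],
])

```text
time_s: 10.0
tool_pos: [0.5497, -0.2477, 0.0897]
tool_rot: [180.0, -0.0, 5.7]
force: [-1.1, -1.7, 0.9]
grip_width: 0.0293
grasp_force: 20.0
```

Emit:
apply_moves([
  [0,0,0.003,0,0,0,0.2],
  [0,0,0.005,0,0,0,0.2],
  [0,0,0.005,0,0,0,0.2],
])

```text
time_s: 10.3
tool_pos: [0.5497, -0.2478, 0.0896]
tool_rot: [179.9, -0.0, 5.7]
force: [-3.9, -0.3, 7.7]
grip_width: 0.0296
grasp_force: 20.0
```

Emit:
apply_moves([
  [0,0,0,0,0,0,0.36],
  [0,0,0,0,0,0,0.4],
  [0,0,0,0,0,0,0.45],
  [0,0,0,0,0,0,0.5],
  [0,0,0,0,0,0,0.5],
  [0,0,-0.1,0,0,0,0.5],
  [0,0,-0.25,0,0,0,0.5],
  [0,0,-0.45,0,0,0,0.5],
  [0,0,-0.6,0,0,0,0.5],
  [0,0,-0.6,0,0,0,0.2],
], grip_force=10)

```text
time_s: 11.3
tool_pos: [0.5523, -0.2479, 0.2136]
tool_rot: [179.7, -0.4, 5.7]
force: [0.7, 0.4, 0.7]
grip_width: 0.0403
grasp_force: 0.0
```

Run:
```python
from h import *
o=env.get_obs(); print(o['time_s'],o['tool_pos'],o['tool_rot'],o['grip_width'],o['force'])
M=R.from_euler("z",5.84,degrees=True).as_matrix()
tip=lambda x,y,z:(M@[x,y,z]+[.5497,-.2475,0]).round(4)
print("tip",tip(-.0288,.13,.1247),"on",tip(.0288,.13,.1247))
p=tip(-.085,.13,.19); go(*p,5.84)
for c in("top","scene"):
    im=viewer.read_camera(c)[:,:,::-1].copy()
    print(c,[(np.round(d["location"],1).tolist(),round(d["conf"],2)) for d in boxes_of(c,"thick_center")+boxes_of(c,"lever_tip")],proj(c,[tip(0,0,.1044),tip(-.0288,.13,.1247)]).round(1).tolist())
    cv2.imwrite(f"pics/{c}6.png",im)
```

```text
11.3 [ 0.55230403 -0.24785407  0.21355296] [179.72687836  -0.42472991   5.69750251] 0.040299737072785245 [0.68102473 0.43363692 0.69906252]
tip [ 0.5078 -0.1211  0.1247] on [ 0.5651 -0.1152  0.1247]
(np.float64(0.4519), np.float64(-0.1268), np.float64(0.19), 5.84) shift [-0.4403 -0.6527  0.1114] turn [ 0.0032 -0.0049 -0.0017]
top [([153.0, 296.8], 0.95), ([183.7, 221.2], 0.94), ([211.2, 372.2], 0.8), ([504.7, 286.2], 0.58), ([441.0, 283.9], 0.61), ([460.2, 285.7], 0.53)] [[505.0, 268.3], [440.7, 287.5]]
scene [([488.3, 227.0], 0.94), ([422.2, 175.2], 0.78), ([127.4, 226.8], 0.59), ([470.4, 302.3], 0.55), ([377.3, 240.6], 0.51)] [[130.4, 221.0], [200.0, 197.1]]
```

Emit:
apply_moves([
  [-0.12,-0.2,0,0,0,0,0],
  [-0.3,-0.4,0,0,0,0,0],
  [-0.44,-0.6,0,0,0,0,0],
  [-0.44,-0.65,0.1,0,0,0,0],
  [-0.44,-0.65,0.25,0,0,0,0],
  [-0.44,-0.65,0.4,0,0,0,0],
  [-0.44,-0.65,0.48,0,0,0,0],
  [-0.44,-0.65,0.48,0,0,0,0],
  [-0.44,-0.65,0.48,0,0,0,0],
])

```text
time_s: 12.5
tool_pos: [0.4489, -0.1264, 0.1122]
tool_rot: [-180.0, 0.0, 5.7]
force: [0.1, 0.5, 0.7]
grip_width: 0.0001
grasp_force: 0.0
```

Run:
```python
from h import *
o=env.get_obs(); print(o['time_s'],o['tool_pos'],o['tool_rot'],o['grip_width'],o['force'],o['qpos'])
M=R.from_euler("z",5.84,degrees=True).as_matrix()
for x in(-.02,.006,.012): go(*(M@[x,.13,.115]+[.5497,-.2475,0]).round(4),5.84)
```

```text
12.5 [ 0.44885002 -0.1263945   0.11219412] [-1.79954699e+02  4.01622768e-02  5.69747391e+00] 0.00010543759137712658 [0.08898641 0.48787647 0.6608396 ] [ 51.70307111   3.1448975  -39.8154263  114.90252036   2.2296711
  62.75054789 -73.39554175]
(np.float64(0.5166), np.float64(-0.1202), np.float64(0.115), 5.84) shift [ 0.3401  0.0028 -0.0143] turn [-0.0005  0.0005 -0.0017]
(np.float64(0.5424), np.float64(-0.1176), np.float64(0.115), 5.84) shift [ 0.4698  0.0027 -0.0144] turn [-0.0005  0.0005 -0.0017]
(np.float64(0.5484), np.float64(-0.117), np.float64(0.115), 5.84) shift [ 0.4999  0.0027 -0.0144] turn [-0.0005  0.0005 -0.0017]
```

Emit:
apply_moves([
  [0.06,0,-0.014,0,0,0,0],
  [0.12,0,-0.014,0,0,0,0],
  [0.18,0,-0.014,0,0,0,0],
  [0.24,0,-0.014,0,0,0,0],
  [0.3,0,-0.014,0,0,0,0],
  [0.36,0,-0.014,0,0,0,0],
  [0.4,0,-0.014,0,0,0,0],
  [0.43,0,-0.014,0,0,0,0],
  [0.45,0,-0.014,0,0,0,0],
  [0.45,0,-0.014,0,0,0,0],
])

```text
time_s: 13.5
tool_pos: [0.5389, -0.1173, 0.1149]
tool_rot: [-180.0, 0.0, 5.7]
force: [-0.8, 0.1, -0.1]
grip_width: 0.0005
grasp_force: 0.1
```

Emit:
apply_moves([
  [0.01,0,0,0,0,0,0],
  [0.015,0,0,0,0,0,0],
  [0.02,0,0,0,0,0,0],
  [0.02,0,0,0,0,0,0],
])

```text
time_s: 13.9
tool_pos: [0.5424, -0.1173, 0.1151]
tool_rot: [180.0, 0.0, 5.7]
force: [-1.7, 0.7, -1.2]
grip_width: 0.0006
grasp_force: 0.6
```

Still about 1 N, so the stop isn't reached yet. Continuing in small steps.

Emit:
apply_moves([
  [0.01,0,0,0,0,0,0],
  [0.015,0,0,0,0,0,0],
  [0.02,0,0,0,0,0,0],
  [0.02,0,0,0,0,0,0],
])

```text
time_s: 14.3
tool_pos: [0.543, -0.1173, 0.1148]
tool_rot: [-180.0, 0.5, 5.7]
force: [-11.5, -0.6, 5.7]
grip_width: 0.0008
grasp_force: 5.2
```

Emit:
apply_moves([
  [0.005,0,0,0,0,0,0],
  [0.01,0,0,0,0,0,0],
  [0.01,0,0,0,0,0,0],
])

```text
time_s: 14.6
tool_pos: [0.5432, -0.1173, 0.1147]
tool_rot: [-180.0, 0.7, 5.6]
force: [-15.7, -1.3, 10.1]
grip_width: 0.0005
grasp_force: 7.6
```

The stop is reached: force is 16 N and the tool has stalled at the predicted position. Backing off, rising clear and checking.

Emit:
apply_moves([
  [-0.06,0,0,0,0,0,0],
  [-0.2,0,0,0,0,0,0],
  [-0.4,0,0,0,0,0,0],
  [-0.45,0,-0.2,0,0,0,0],
  [-0.45,0,-0.4,0,0,0,0],
  [-0.45,-0.2,-0.6,0,0,0,0],
  [-0.45,-0.45,-0.6,0,0,0,0],
  [-0.45,-0.7,-0.6,0,0,0,0],
  [-0.45,-0.9,-0.6,0,0,0,0],
  [-0.45,-0.9,-0.6,0,0,0,0],
])

```text
time_s: 15.6
tool_pos: [0.4411, 0.061, 0.2362]
tool_rot: [180.0, -0.2, 6.3]
force: [0.4, -0.6, 0.2]
grip_width: 0.0005
grasp_force: 0.0
```

Run:
```python
from h import *
M=R.from_euler("z",5.84,degrees=True).as_matrix()
o=env.get_obs(); print(o['time_s'],o['tool_pos'])
W=(TM+[0,0,.1044])@M.T+[.5497,-.2475,0]
t=[]
for c,(x,y,w,h) in {"top":(400,210,160,120),"scene":(70,175,170,120)}.items():
    im=viewer.read_camera(c)[:,:,::-1].copy()
    b=cv2.resize(im[y:y+h,x:x+w],(640,300*2*h//h and int(640*h/w)),interpolation=cv2.INTER_CUBIC); k=640/w
    cv2.polylines(b,[cv2.convexHull(((proj(c,W)-[x,y]+.5)*k-.5).astype(np.float32)).astype(int)],True,(0,0,255),1)
    t.append(cv2.resize(b,(400,400*b.shape[0]//b.shape[1])))
m=min(i.shape[0] for i in t)
cv2.imwrite("pics/fin.png",cv2.resize(cv2.convertScaleAbs(np.hstack([i[:m] for i in t]),alpha=1.5),None,fx=1,fy=1))
```

```text
15.6 [0.44113597 0.06101387 0.23616578]
```

View pics/fin.png

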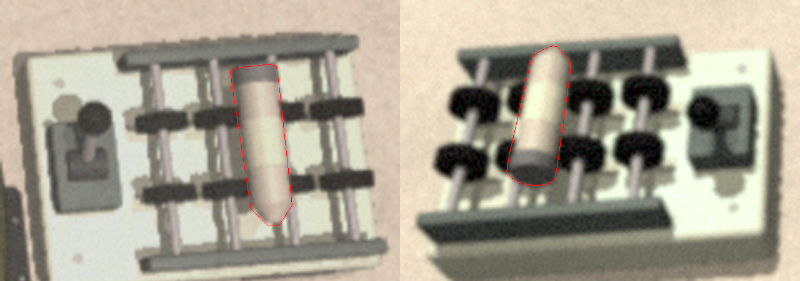

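The tube lies exactly on the expected outline in both views. The ball is at about (438,257) in top and (199,223) in scene, and I'll compare that with the expected on position.

Run:
```python
from h import *
M=R.from_euler("z",5.84,degrees=True).as_matrix()
for c in("top","scene"):
    viewer.read_camera(c)
    print(c,[(np.round(d["location"],1).tolist(),round(d["conf"],2)) for d in boxes_of(c,"lever_tip")])
    for a in (-.5,.4,.5): print(a,proj(c,[M@[.06*np.sin(a),.13,.072+.06*np.cos(a)]+[.5497,-.2475,0]]).round(1))
    im=viewer.read_camera(c); print([(np.round(d["location"],1).tolist(),round(d["conf"],2)) for d in boxes_of(c,"thin_a_center")])
```

```text
top [([434.1, 259.5], 0.46), ([406.3, 170.4], 0.37)]
-0.5 [[440.7 287.5]]
0.4 [[437.9 259.5]]
0.5 [[437.4 256.9]]
[([270.5, 288.1], 0.55)]
scene [([198.2, 222.0], 0.69)]
-0.5 [[200.  197.1]]
0.4 [[197.8 219.1]]
0.5 [[198.  222.5]]
[([371.8, 229.4], 0.62)]
```

```bash
python3 -c "
from h import *
print(env.sign_off())"
```

```text
the job is handed in; nothing more can be done
None
```

The wide tube was set down centred in the middle trough, the lever was pushed to its far stop (both checked in the two cameras), and the job was handed in at about 16 s.

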